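# Open a slide carton and hold back its spring retainer

## Task

A carton of slide racks has come in: fold both of its long flaps outwards, well past upright, then take the grip paddle of the spring retainer inside and pull it back towards the front of the carton until its pointer is level with the tongue of the index clip. Keep holding it there against the spring so that a colleague can lift the racks out: finish while holding it at the mark, with the racks still standing in their places and the other things on the bench left alone.

Things in the scene. Friction and masses are not known exactly. Their poses are not given: they have to be found in the camera images.
- carton: Cardboard carton, fixed to the table, open on top between two long hinged flaps, no end flaps. Outside 288 (x) x 198 (y) x 120 mm high, walls and floor 4 mm. Origin: centre of its underside, on the table. x runs along its length from the front end (nearest the robot) to the back end, where two slide racks stand; y to its left, z up. Turned up to 0.3 rad.
- flap_left (a joint): Left flap (carton's +y side), 282 x 65 x 4 mm, hinged along the left wall's top, 123 mm above the table, 97 mm from the centre line. Rad: 0 = shut (level, reaching inwards), 1.57 = upright, 2.6 = end of swing, leaning far outwards. Starts part open, 0.6 to 1.0. A light stiff hinge: it stays where left and moves with a push of about 1 N.
- flap_right (a joint): Right flap (carton's -y side), the mirror image of the left one, same values.
- flap_left_edge (a point): Middle of the left flap's free edge.
- flap_right_edge (a point): Middle of the right flap's free edge.
- retainer: Grey spring retainer: a low sled with a press plate (100 mm wide, top 90 mm above the table) before the racks and an upright grip paddle at the front. Origin: under the paddle at table height, on the carton's centre line; axes as the carton's. Slides only along the carton's x, up to 100 mm towards the front end (-x); a spring draws it home: 6 N at home plus 1 N per 10 mm pulled.
- grip (a point): Middle of the top edge of the grip paddle, 118 mm above the table. Paddle upright, 12 mm thick along the carton's x, 50 mm wide along y, clear down to 16 mm above the table. At home it stands over the carton's origin. Free space: 60 mm behind it to the press plate (moves along), and 134 mm ahead of it to the carton's front wall when home.
- pointer (a point): Tip of the small pointer that sticks out of the left edge of the paddle, 46 mm left of the paddle's middle, 110 mm above the table. Moves with the retainer.
- clip: Steel index clip fixed on a white rail (14 mm thick, 160 mm long, top 90 mm above the table) inside the carton's left wall, 75 mm from the centre line. Its narrow tongue points at the retainer's pointer; top 114 mm above the table. Sits elsewhere along the rail each time. Origin: on the carton's centre line at table height, abreast of the tongue; axes as the carton's.
- mark (a point): Tip of the clip's tongue, 50 mm left of the carton's centre line, 110 mm above the table: the mark. 45 to 75 mm towards the carton's front end from where the pointer rests at home. The pointer passes 4 mm beside it without touching.
- rack_a: Slide rack standing in the carton just behind the press plate: black frame with glass slides, 28 (x) x 80 (y) x 75 mm high. Origin: centre of its underside. Loose, about 0.18 kg.
- rack_b: The same, behind rack_a.
- spare_rack: Bystander: a third slide rack like rack_a, standing on the table, 28 x 80 x 75 mm. Origin: centre of its underside.
- slide_box: Bystander: white box of glass slides lying in front of the carton (robot's side), 85 x 30 x 36 mm. Origin: centre of its underside.
- tape_roll: Bystander: roll of packing tape lying flat behind the carton, 90 mm across, 24 mm high. Origin: centre of its underside.
- mount_bottle: Bystander: small jar, 44 mm across, 85 mm high. Origin: centre of its underside.
- reagent_bottle: Bystander: amber bottle, 60 mm across, 130 mm high. Origin: centre of its underside.
- tip_pot: Bystander: clear open cup, 70 mm across, 70 mm high. Origin: centre of its underside.
- screwdriver: Bystander: screwdriver with a grey handle lying on the table, about 200 mm long.
Things that resemble listed ones, but are neither listed nor needed, are in the scene too. What is shaped like the rack_a but red or yellow is not meant. What is shaped like the rack_b but blue is not meant.

How it is judged:
On the way, in this order (a step that is already met when the one before it is completed fails the run):
1. both flaps are folded outwards past upright, before the retainer is pulled (value of joint each of flap_left, flap_right above 1.75 rad), for 0.2 s.
2. the retainer is pulled back until its pointer is at the mark, and held by the gripper (x of pointer in the frame of clip between -0.006 and 0.006 m and contact force between the fingers and retainer above 2 N), for 0.5 s.
At the end, for the whole second after the job is handed in: The pointer is within 6 mm of the clip's tongue along the carton, the retainer at rest and held there by the fingers (over 2 N, nothing else wedging it), both flaps still open beyond 1.7 rad, both racks upright (within 0.2 rad) and within 20 mm of where they stood (all of step 2 and contact force between retainer and rack_a below 1 N and linear speed of retainer below 0.02 m/s and value of joint each of flap_left, flap_right above 1.7 rad and distance of each of rack_a, rack_b from where it was at the start of the episode below 0.02 m and angle between each of rack_a, rack_b's own z axis and vertical below 0.2 rad); the arm keeps its last pose, push and grip.
It fails at once if a rack in the carton is knocked over or lifted (angle between any of rack_a, rack_b's own z axis and vertical above 0.5 rad or distance of any of rack_a, rack_b from where it was at the start of the episode above 0.04 m).
It fails at once if another thing on the bench is shifted by more than 40 mm (distance of any of spare_rack, slide_box, tape_roll, mount_bottle, reagent_bottle, tip_pot, screwdriver from where it was at the start of the episode above 0.04 m).
It also fails if it takes over 56 s, if anything falls off the work surface, if the arm or the gripper's body presses on something with over 40 N, if the wrist force passes 120 N, or if a joint passes its speed limit or range.

## Robot

A 6-joint arm with a two-finger parallel gripper is mounted at the origin on the work surface. World frame = base frame: x ahead of the robot, y to its left, z up, the work surface at z = 0. Lengths are in m, angles in rad, forces in N, time in s.
With the tool pointing down it reaches from about 0.3 to 0.875 m from the base axis. Payload 6.4 kg.
Tool frame: the origin (TCP) lies at the very end of the fingers, on their centre line; the grasp point (between the pads) lies 19 mm behind it; z points along the fingers, y is the line along which they close (so a half turn about z gives the same grasp; the last joint's range is limited). The gripper opens to 85 mm and grips with 20 to 120 N. Pads are 22 mm wide; open, the fingers measure 114 mm over their backs; the gripper's body (76 mm by 85 mm) begins 54 mm behind the grasp point. The pads swing forward as they close: fully open they stand 13 mm farther back than shut.
Start: joints at [-1.523, 0.181, 1.607, -0, 1.354, -0.206], TCP at [0.144, -0.557, 0.231] pointing down, gripper open.
Joint ranges: [-2.99, 2.99], [-0.89, 2.07], [0.3, 2.58], [-1.14, 4.28], [0, 2.63], [-3.12, 3.12]. Speed limits (rad/s): [2.57, 2.57, 3.01, 3.14, 3.14, 3.14].

## Interface

Orientations are given as a unit quaternion [w, x, y, z].
In Python, from bench import ctrl, camera, calibration, order, outline_of gives the robot as it stands.
- The arm moves only by the tool move_arm, never from a script. Its argument "series" is a list that holds one entry, the list of rows, each a list of 5 numbers: the opening, from 0 (shut) to 1 (fully open), then the shift along the tool's x, y, z in mm, then the turn about the tool's z in rad. A call has exactly 10 rows; each row is the pose to reach, as a shift and turn from the pose commanded when the call began, along the tool's axes at that moment; what a row does not reach only later rows make up. A row lasts 1/12 s, in which the tool goes at most 41.7 mm and 7.16 degrees, less where a joint would pass 70% of its speed; a pose out of reach is approached as far as the arm can. A call with a gripper value outside its range is refused whole. The fingers move at their own pace and stop on an object; the grip force is fixed at half the most. Time passes only in rows, so rows that repeat a pose let the fingers close, or fill a call up. It gives the time, the measured TCP pose, the force, the opening and the grip force at its end, in the units of the state.
- ctrl.get_obs(): the state, without advancing time (a new reading comes with each control period).
- camera(name): name is "scene" or "top"; returns (picture, depth): 480x640x3 uint8, blue, green, red; 480x640 float32, m along the optical axis (not along the pixel's ray), 0 where there is no reading.
- calibration(name): a dict with "intrinsics" (3x3 intrinsics, pixels), "rvec" (rotation vector, rad) and "tvec" (3), from world to camera coordinates, as OpenCV has them. Camera axes: x right, y down, z forward; pixel columns grow to the right and rows downward; lengths in m; the calibration is good to about 2 mm. A picture is of the moment at which its call begins. calibration takes no time and is no camera call.
- order.hand_in(): hands the job in; it is judged then, once.
Trained networks look in the newest picture that a camera, given by its name, has taken for a name from the list of things; names that differ only in an ending like _2 or _b are one class to them, and where a whole thing is asked for, a point or a joint stands for the part that bears it (a point fixed in the world has none). Each returns a list of dicts, best first, with "conf" (0 to 1); they miss things now and then, are a little off and sometimes report something else, mostly with a low value. They report only what shows in the picture. A call takes as long as a camera call. They do not tell look-alikes from the thing itself.
- outline_of(target, camera): "region" (480x640 bool, what is visible of it) and "bbox" ([centre column, centre row, width, height] in pixels, round what is visible of it).
The state is a dict: "time_s": time; "q": joint angles; "dq": joint speeds; "joint_efforts": joint torques, N m; "eef_pos": TCP position; "eef_rot": TCP orientation; "wrist_force": force on the tool from outside, world axes, zero at the start; "torque": the same for the moment, N m; "opening": opening from 0.0 (shut) to 1.0 (fully open); "grasp_force": force on a finger pad.
Only numpy, scipy, OpenCV 4.12 (cv2) and the standard library are available. Lean on these libraries where they do the work, as an engineer would, in place of code of your own. Each camera call takes 0.05 s, during which the arm holds its last target. There are 200 camera calls.

## Working session

There is one attempt and no reset: what is moved stays moved. The work goes in short steps, Python scripts to look and compute and a tool call to move; the robot and the scene stay as the last step left them, time stands still between calls to the robot, and variables do not carry over. Pictures are saved under pics/ and viewed, at most 10 in all, crops included, and the job is handed in when it is done.

Besides the shell and the picture viewer there is one more tool, called after "Emit:" as name(argument=value, ...), one argument or row to a line, values as JSON. move_arm: Moves the arm, as the interface text tells. Its arguments: {"type":"object","properties":{"series":{"type":"array","items":{"type":"array","items":{"type":"array","items":{"type":"number"}}}}},"required":["series"]}

```bash
ls; mkdir -p pics; cat > h.py <<'E'
import numpy as np, cv2
from bench import ctrl,camera,calibration,order,outline_of
def proj(P,n):
    c=calibration(n); return cv2.projectPoints(np.float64(P).reshape(-1,1,3),np.float64(c["rvec"]),np.float64(c["tvec"]),np.float64(c["intrinsics"]),None)[0].reshape(-1,2)
def cloud(d,n):
    c=calibration(n);K=np.array(c["intrinsics"]);R=cv2.Rodrigues(np.float64(c["rvec"]))[0];t=np.float64(c["tvec"]).ravel()
    v,u=np.mgrid[:480,:640]; p=np.stack([(u-K[0,2])/K[0,0]*d,(v-K[1,2])/K[1,1]*d,d],-1)
    return (p-t)@R
E
python3 - <<'E'
from h import *
for n in("top","scene"):
    p,d=camera(n); cv2.imwrite(f"pics/{n}0.png",p); np.save(f"pics/{n}0.npy",d)
    for t in("carton","flap_left","flap_right","retainer","clip"):
        for r in outline_of(t,n)[:2]:
            m=r["region"]&(d>0); c=cloud(d,n)[m]
            print(n,t,round(r["conf"],2),np.round(r["bbox"]),np.round(np.median(c,0),3) if len(c) else 0)
print(ctrl.get_obs()); print(calibration("top"))
E
```

```text
pics
top carton 0.83 [320. 243.  98. 124.] [ 0.558 -0.056  0.129]
top flap_left 0.55 [293. 244.  37. 115.] [0.552 0.019 0.15 ]
top flap_left 0.23 [317. 209.  30.  18.] [ 0.659 -0.042  0.043]
top flap_right 0.91 [348. 240.  33. 106.] [ 0.571 -0.122  0.147]
top flap_right 0.46 [149. 256.  28.  16.] [0.543 0.407 0.079]
top retainer 0.94 [317. 230.  30.  40.] [ 0.609 -0.048  0.04 ]
top retainer 0.53 [148. 200.  31.  26.] [0.698 0.429 0.039]
scene carton 0.82 [313. 223. 124. 141.] [ 0.576 -0.059  0.097]
scene carton 0.29 [300. 250.  34.  28.] [ 0.661 -0.047  0.069]
scene flap_left 0.72 [343. 212.  66. 104.] [0.568 0.019 0.146]
scene flap_left 0.28 [200. 123.  28.  42.] [ 0.473 -0.502  0.073]
scene flap_right 0.87 [288. 194.  68.  86.] [ 0.587 -0.124  0.145]
scene flap_right 0.39 [300. 251.  36.  24.] [ 0.661 -0.046  0.069]
scene retainer 0.83 [308. 225.  48.  44.] [ 0.575 -0.054  0.078]
scene retainer 0.74 [468. 362.  40.  37.] [0.681 0.418 0.037]
{'time_s': 0.6, 'q': array([-1.52330318e+00,  1.80778866e-01,  1.60702735e+00, -1.10693325e-05,
        1.35381394e+00, -2.06331837e-01]), 'dq': array([-0.00034272,  0.00115886, -0.00046512,  0.00048625, -0.0015808 ,
       -0.00250678]), 'joint_efforts': array([-2.65808239e-04, -4.44599104e+01, -3.51519334e+01, -1.70716926e-04,
        1.08319433e-03,  1.95257698e-06]), 'eef_pos': array([ 0.14438289, -0.55657438,  0.23128711]), 'eef_rot': array([-1.41357264e-05,  9.91957262e-01,  1.26573256e-01, -4.29694436e-06]), 'wrist_force': array([ 0.10503397,  0.34531364, -0.56975508]), 'torque': array([ 0.00619293, -0.01724505, -0.00830738]), 'grasp_force': 0.0, 'opening': 0.9974075902843641}
{'intrinsics': array([[445.60572633,   0.        , 315.62743297],
       [  0.        , 445.60572633, 236.48666198],
       [  0.        ,   0.        ,   1.        ]]), 'rvec': array([ 2.13855153, -2.18068471,  0.12954688]), 'tvec': array([-0.02865499,  0.58930189,  1.18862001])}
```

View pics/top0.png

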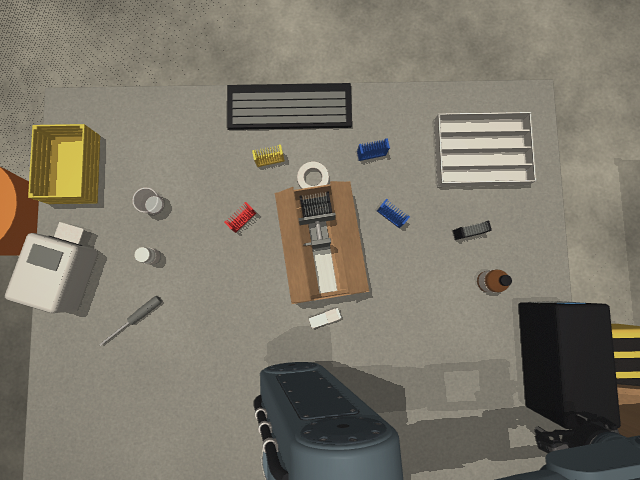

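View pics/scene0.png

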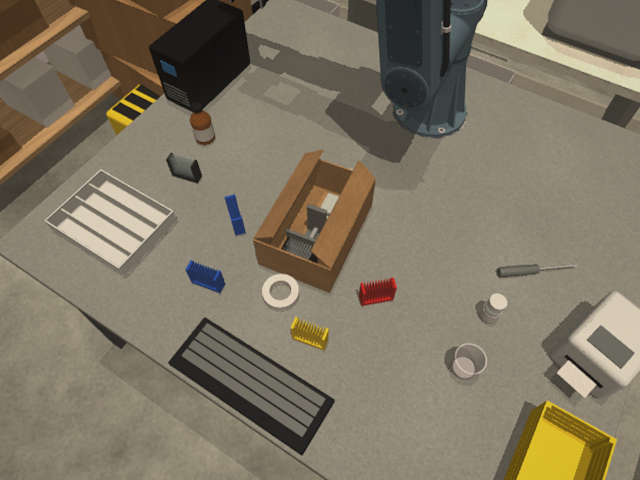

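The top view shows the carton at about (322, 243). The flaps are part open, and the white slide box is in front at (325, 318). The scene view shows the paddle between the flaps, with the clip hidden by the left flap. Next I'll fit the carton pose from the flap depth points.

```bash
cat > fit.py <<'E'
from h import *
from scipy.optimize import least_squares
P={"flap_left":[],"flap_right":[]}
for n in("top","scene"):
    p,d=camera(n); C=cloud(d,n)
    for t in P:
        r=outline_of(t,n)
        if not r: continue
        m=cv2.erode((r[0]["region"]).astype(np.uint8),np.ones((3,3)))>0
        c=C[m&(d>0)]; c=c[(c[:,2]>.12)&(c[:,2]<.2)&(np.hypot(c[:,0]-.56,c[:,1]+.055)<.25)]; print(n,t,r[0]["conf"],len(c)); P[t].append(c)
L,R=[np.vstack(P[k]) for k in P]
def loc(c,x): 
    s,k=np.sin(x[2]),np.cos(x[2]); e=c[:,:2]-x[:2]; return e[:,0]*k+e[:,1]*s,-e[:,0]*s+e[:,1]*k
def res(x):
    o=[]
    for c,a,sg in((L,x[3],1),(R,x[4],-1)):
        u,v=loc(c,x); q=.097-sg*v; z=c[:,2]-.123
        al=q*np.cos(a)+z*np.sin(a); n=-q*np.sin(a)+z*np.cos(a)
        o+=[np.maximum(abs(n)-.002,0),np.maximum(al-.065,0),np.maximum(-al,0),np.maximum(abs(u)-.141,0)*.5]
    return np.concatenate(o)*1000
s=least_squares(res,[.565,-.055,.12,.8,.8],loss="soft_l1")
print("x y yaw aL aR",np.round(s.x,4),"rms",np.sqrt(np.mean(s.fun**2)))
for c in(L,R): print(np.percentile(loc(c,s.x)[0],[1,99]).round(4))
E
python3 fit.py
```

```text
top flap_left 0.86 1848
top flap_right 0.71 2041
scene flap_left 0.83 2233
scene flap_right 0.69 1443
x y yaw aL aR [ 0.5669 -0.0534  0.1402  0.7843  0.7056] rms 0.38897351678498177
[-0.134   0.1356]
[-0.1363  0.1374]
```

Emit:
move_arm(
  series=[
    [[0,31,-24,-15,-0.12],[0,62,-48,-30,-0.24],[0,93,-72,-30,-0.36],[0,124,-96,-30,-0.48],[0,155,-120,-30,-0.6],[0,186,-144,-30,-0.72],[0,217,-168,-30,-0.84],[0,248,-193,-30,-0.96],[0,279,-217,-30,-1.08],[0,310,-241,-30,-1.2]],
  ],
)

```text
time_s: 1.73
eef_pos: [0.3848, -0.2438, 0.2617]
eef_rot: [0.001, 0.745, 0.667, 0.0]
wrist_force: [0.6, -0.6, -0.6]
opening: 0.003
grasp_force: 0.0
```

Emit:
move_arm(
  series=[
    [[0,34,20,0,-0.05],[0,68,40,0,-0.1],[0,101,60,0,-0.15],[0,135,80,0,-0.2],[0,169,100,0,-0.257],[0,202,120,0,-0.257],[0,202,120,20,-0.257],[0,202,120,55,-0.257],[0,202,120,90,-0.257],[0,202,120,115,-0.257]],
  ],
)

```text
time_s: 2.57
eef_pos: [0.5257, -0.0579, 0.1437]
eef_rot: [-0.001, 0.656, 0.755, -0.0]
wrist_force: [-0.7, 0.3, -0.2]
opening: 0.001
grasp_force: 0.0
```

```bash
cat > st.py <<'E'
from h import *
from scipy.spatial.transform import Rotation as Ro
o=ctrl.get_obs(); c=np.array([.5669,-.0534]); e=o["eef_pos"]; k,s=np.cos(.1402),np.sin(.1402)
d=e[:2]-c; w,x,y,z=o["eef_rot"]; R=Ro.from_quat([x,y,z,w]).as_matrix()
f=o["wrist_force"]
print("t",o["time_s"],"carton xyz mm",np.round([1e3*(d[0]*k+d[1]*s),1e3*(-d[0]*s+d[1]*k),1e3*e[2]],1),"yaw err",np.arctan2(R[1,0],R[0,0])-1.711,"f carton",np.round([f[0]*k+f[1]*s,-f[0]*s+f[1]*k,f[2]],1),o["opening"],o["grasp_force"])
E
python3 st.py
```

```text
t 2.5667 carton xyz mm [-41.4   1.3 143.7] yaw err 0.0008998950075107537 f carton [-0.7  0.4 -0.2] 0.0013827336813470082 0.0
```

Emit:
move_arm(
  series=[
    [[0,20,0,0,0],[0,38,0,0,0],[0,53,0,0,0],[0,66,0,0,0],[0,79,0,0,0],[0,92,0,0,0],[0,104,0,0,0],[0,104,0,0,0],[0,70,0,0,0],[0,32,0,0,0]],
  ],
)

```text
time_s: 3.4
eef_pos: [0.5217, -0.0256, 0.1459]
eef_rot: [-0.001, 0.654, 0.757, 0.0]
wrist_force: [1.3, -0.4, 1.0]
opening: 0.001
grasp_force: 0.0
```

Emit:
move_arm(
  series=[
    [[0,-36,0,0,0],[0,-60,0,0,0],[0,-75,0,0,0],[0,-88,0,0,0],[0,-101,0,0,0],[0,-114,0,0,0],[0,-127,0,0,0],[0,-138,0,0,0],[0,-138,0,0,0],[0,-110,0,0,0]],
  ],
)

```text
time_s: 4.23
eef_pos: [0.5381, -0.1401, 0.146]
eef_rot: [0.001, 0.658, 0.753, -0.001]
wrist_force: [0.3, -0.7, 0.9]
opening: 0.001
grasp_force: 0.0
```

```bash
python3 st.py; sed -i 's/\[.565,-.055,.12,.8,.8\]/[.567,-.0534,.14,2.2,2.2]/' fit.py; python3 fit.py; python3 - <<'E'
from h import *
for n in("top","scene"):
    p,d=camera(n); np.save(f"pics/{n}1.npy",d)
    a=cv2.resize(p[150:330,220:440],None,fx=3,fy=3,interpolation=cv2.INTER_CUBIC); cv2.imwrite(f"pics/{n}1.png",a)
    for t in("clip","retainer","pointer"):
        for r in outline_of(t,n)[:1]: print(n,t,r["conf"],np.round(r["bbox"]))
E
```

```text
t 4.2333 carton xyz mm [-40.7 -81.8 146. ] yaw err -0.00489141214585076 f carton [ 0.2 -0.7  0.9] 0.0009787031609169883 0.0
top flap_left 0.81 2106
top flap_right 0.66 693
scene flap_left 0.76 1406
scene flap_right 0.91 1544
x y yaw aL aR [ 0.5675 -0.0538  0.139   2.2626  2.2964] rms 0.38894427610101673
[-0.1367  0.1376]
[-0.1287  0.136 ]
top clip 0.39 [298. 273.   9.  10.]
top retainer 0.85 [318. 233.  31.  37.]
top pointer 0.95 [316. 230.  38.  38.]
scene clip 0.47 [354. 201.  13.  14.]
scene retainer 0.66 [312. 233.  52.  60.]
scene pointer 0.65 [310. 233.  48.  55.]
```

View pics/scene1.png

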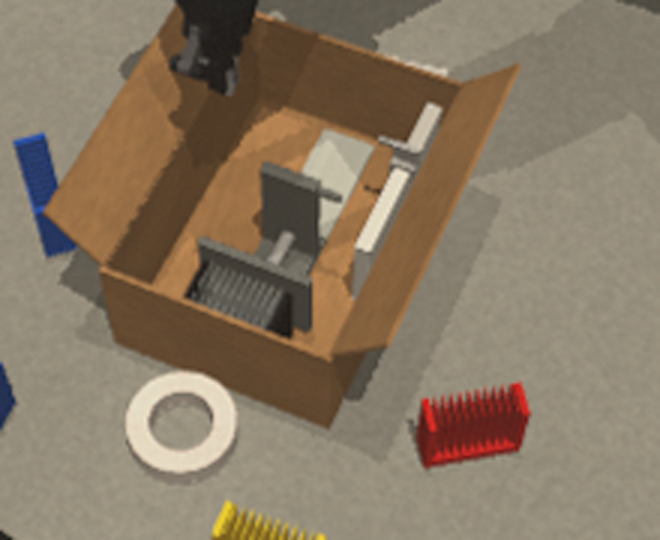

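The scene crop shows both flaps folded far out. The pointer tip is at crop (340, 197) and the clip tongue tip at about (380, 138). Next I'll get the clip's position along the carton from both views.

```bash
python3 - <<'E'
from h import *
k,s=np.cos(.1396),np.sin(.1396)
W=lambda x,y,z:np.array([.5672+x*k-y*s,-.0536+x*s+y*k,z])
print("ptr home",(proj(W(0,.046,.11),"scene")-[220,150])*3,(proj(W(0,.046,.11),"top")-[220,150])*3)
for x in range(-80,-40,5): print(x,((proj(W(x/1e3,.05,.112),"scene")-[220,150])*3).round(),((proj(W(x/1e3,.05,.112),"top")-[220,150])*3).round())
for n in("top","scene"):
    d=np.load(f"pics/{n}1.npy"); c=cloud(d,n); e=c[...,:2]-W(0,0,0)[:2]
    u=e[...,0]*k+e[...,1]*s; v=-e[...,0]*s+e[...,1]*k
    m=(d>0)&(abs(u+.06)<.04)&(v>.05)&(v<.088)&(c[...,2]>.098)&(c[...,2]<.12)
    print(n,m.sum(),(np.c_[u[m],v[m],c[m][:,2]]*1e3).round()[:40].tolist())
E
```

```text
ptr home [[341.1056936 199.9596443]] [[249.99907025 282.00096905]]
-80 [[384. 127.]] [[260. 375.]]
-75 [[381. 132.]] [[259. 369.]]
-70 [[379. 136.]] [[258. 363.]]
-65 [[377. 141.]] [[257. 358.]]
-60 [[374. 145.]] [[256. 352.]]
-55 [[372. 150.]] [[255. 346.]]
-50 [[370. 154.]] [[254. 340.]]
-45 [[367. 159.]] [[253. 334.]]
top 43 [[-62.0, 80.0, 98.0], [-62.0, 75.0, 99.0], [-63.0, 73.0, 99.0], [-66.0, 73.0, 113.0], [-67.0, 70.0, 116.0], [-67.0, 67.0, 117.0], [-67.0, 65.0, 115.0], [-68.0, 63.0, 114.0], [-68.0, 60.0, 113.0], [-69.0, 58.0, 114.0], [-69.0, 55.0, 113.0], [-69.0, 52.0, 113.0], [-67.0, 86.0, 112.0], [-67.0, 83.0, 115.0], [-68.0, 80.0, 117.0], [-68.0, 78.0, 117.0], [-68.0, 75.0, 116.0], [-69.0, 73.0, 119.0], [-69.0, 70.0, 116.0], [-70.0, 68.0, 118.0], [-70.0, 65.0, 112.0], [-70.0, 63.0, 112.0], [-71.0, 60.0, 116.0], [-71.0, 58.0, 115.0], [-69.0, 86.0, 114.0], [-70.0, 83.0, 114.0], [-70.0, 81.0, 117.0], [-70.0, 78.0, 115.0], [-71.0, 76.0, 115.0], [-71.0, 73.0, 111.0], [-71.0, 71.0, 112.0], [-72.0, 68.0, 113.0], [-72.0, 66.0, 104.0], [-72.0, 86.0, 115.0], [-72.0, 84.0, 110.0], [-
[... 292 characters left out ...]
9.0, 65.0, 115.0], [-68.0, 55.0, 107.0], [-67.0, 58.0, 109.0], [-68.0, 61.0, 110.0], [-69.0, 63.0, 110.0], [-68.0, 66.0, 112.0], [-67.0, 69.0, 115.0], [-70.0, 71.0, 113.0], [-70.0, 73.0, 114.0], [-69.0, 61.0, 105.0], [-69.0, 63.0, 105.0], [-66.0, 67.0, 111.0], [-66.0, 69.0, 113.0], [-65.0, 72.0, 115.0], [-67.0, 74.0, 114.0], [-72.0, 75.0, 109.0], [-69.0, 79.0, 114.0], [-71.0, 81.0, 113.0], [-66.0, 65.0, 106.0], [-63.0, 68.0, 112.0], [-64.0, 70.0, 111.0], [-64.0, 73.0, 113.0], [-67.0, 75.0, 111.0], [-66.0, 77.0, 113.0], [-67.0, 80.0, 114.0], [-67.0, 82.0, 114.0], [-71.0, 84.0, 110.0], [-65.0, 65.0, 103.0], [-66.0, 67.0, 104.0], [-65.0, 70.0, 106.0], [-65.0, 73.0, 107.0], [-65.0, 75.0, 108.0]]
```

View pics/top1.png

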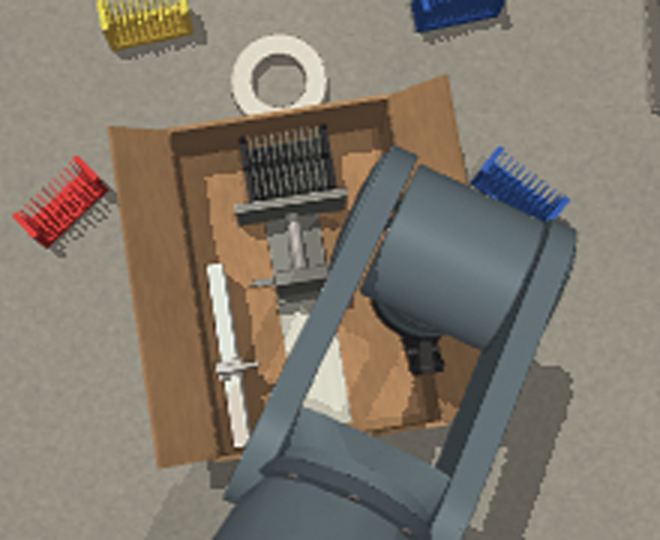

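The top crop shows the pointer tip at (250, 283) and the tongue tip at (255, 365). Depth puts the tongue about 69 mm ahead of the pointer's home, so next I grasp the paddle.

```bash
sed -i 's/.5669,-.0534/.5672,-.0536/' st.py; python3 st.py
```

```text
t 4.9333 carton xyz mm [-40.9 -77.7 146.3] yaw err -0.000428435212124878 f carton [-0.3 -0.7 -0.2] 0.002095638686827272 0.0
```

Emit:
move_arm(
  series=[
    [[0.55,20,10,-14,0],[0.55,40,21,-14,0],[0.55,60,31,-14,0],[0.55,78,41,-14,0],[0.55,78,41,-14,0],[0.55,78,41,5,0],[0.55,78,41,25,0],[0.55,78,41,45,0],[0.55,78,41,64,0],[0.55,78,41,64,0]],
  ],
)

```text
time_s: 5.77
eef_pos: [0.5642, -0.0529, 0.0783]
eef_rot: [-0.003, 0.656, 0.755, -0.002]
wrist_force: [-1.4, 0.7, 0.1]
opening: 0.549
grasp_force: 0.0
```

```bash
python3 st.py; python3 - <<'E'
from h import *
p,d=camera("scene"); cv2.imwrite("pics/scene2.png",cv2.resize(p[150:330,220:440],None,fx=3,fy=3,interpolation=cv2.INTER_CUBIC))
E
```

```text
t 5.7667 carton xyz mm [-2.9  1.1 78.3] yaw err -0.0005544056441451062 f carton [-1.3  0.9  0.1] 0.5488848120174419 0.0
```

View pics/scene2.png

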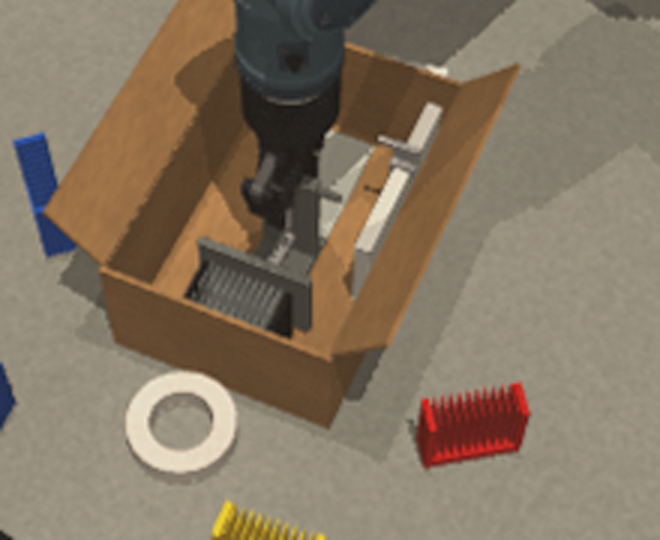

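The fingers straddle the paddle, with the pointer tip still at (340, 197) and the tongue clear. Next I close the gripper.

Emit:
move_arm(
  series=[
    [[0,0,0,0,0],[0,0,0,0,0],[0,0,0,0,0],[0,0,0,0,0],[0,0,0,0,0],[0,0,0,0,0],[0,0,0,0,0],[0,0,0,0,0],[0,0,0,0,0],[0,0,0,0,0]],
  ],
)

```text
time_s: 6.65
eef_pos: [0.5664, -0.054, 0.0841]
eef_rot: [-0.0, 0.656, 0.755, -0.001]
wrist_force: [-10.3, -2.2, 9.8]
opening: 0.13
grasp_force: 60.3
```

```bash
python3 st.py
```

```text
t 6.65 carton xyz mm [-0.9 -0.3 84.1] yaw err 0.00024088913122111144 f carton [-10.5  -0.8   9.8] 0.1300656655632567 60.272594690322876
```

Emit:
move_arm(
  series=[
    [[0,0,-5,0,0],[0,0,-12,0,0],[0,0,-20,0,0],[0,0,-28,0,0],[0,0,-36,0,0],[0,0,-44,0,0],[0,0,-52,0,0],[0,0,-60,0,0],[0,0,-66,0,0],[0,0,-66,0,0]],
  ],
)

```text
time_s: 7.48
eef_pos: [0.5046, -0.0628, 0.0841]
eef_rot: [0.003, 0.656, 0.755, 0.002]
wrist_force: [12.0, 2.4, -5.9]
opening: 0.129
grasp_force: 58.9
```

```bash
python3 st.py; python3 - <<'E'
from h import *
k,s=np.cos(.1396),np.sin(.1396)
for n in("top","scene"):
    p,d=camera(n); cv2.imwrite(f"pics/{n}3.png",cv2.resize(p[170:260,290:390],None,fx=6,fy=6,interpolation=cv2.INTER_CUBIC))
    c=cloud(d,n); e=c[...,:2]-[.5672,-.0536]
    u=e[...,0]*k+e[...,1]*s; v=-e[...,0]*s+e[...,1]*k
    for lo,hi in((.028,.046),(.052,.066)):
        m=(d>0)&(abs(u+.065)<.03)&(v>lo)&(v<hi)&(c[...,2]>.1)&(c[...,2]<.122)
        print(n,m.sum(),np.median(u[m])*1e3 if m.any() else 0,(np.c_[u[m],v[m],c[m][:,2]]*1e3).round()[:16].tolist())
E
python3 st.py
```

```text
t 7.4833 carton xyz mm [-63.3  -0.4  84.1] yaw err -0.0005274143670035425 f carton [12.2  0.7 -5.9] 0.12866882526003495 58.9013546705246
top 0 0 []
top 2 -68.60005874558381 [[-67.0, 65.0, 114.0], [-70.0, 65.0, 115.0]]
scene 23 -61.46396095656238 [[-67.0, 29.0, 109.0], [-62.0, 28.0, 112.0], [-64.0, 30.0, 111.0], [-59.0, 35.0, 119.0], [-66.0, 35.0, 111.0], [-65.0, 38.0, 113.0], [-61.0, 29.0, 109.0], [-60.0, 32.0, 111.0], [-62.0, 34.0, 111.0], [-61.0, 36.0, 113.0], [-63.0, 39.0, 112.0], [-62.0, 41.0, 114.0], [-59.0, 30.0, 108.0], [-60.0, 32.0, 108.0], [-59.0, 35.0, 110.0], [-60.0, 37.0, 110.0]]
scene 17 -67.52679205298473 [[-68.0, 52.0, 113.0], [-69.0, 55.0, 114.0], [-66.0, 53.0, 112.0], [-68.0, 55.0, 111.0], [-67.0, 58.0, 113.0], [-70.0, 60.0, 111.0], [-71.0, 62.0, 111.0], [-72.0, 64.0, 111.0], [-68.0, 56.0, 107.0], [-68.0, 58.0, 108.0], [-67.0, 61.0, 110.0], [-67.0, 64.0, 112.0], [-70.0, 65.0, 110.0], [-67.0, 61.0, 107.0], [-66.0, 64.0, 110.0], [-67.0, 64.0, 104.0]]
t 7.5833 carton xyz mm [-62.7  -0.4  84.1] yaw err -0.0005024500477532889 f carton [11.2  0.6 -5.1] 0.1325417914945807 58.9431756734848
```

View pics/scene3.png

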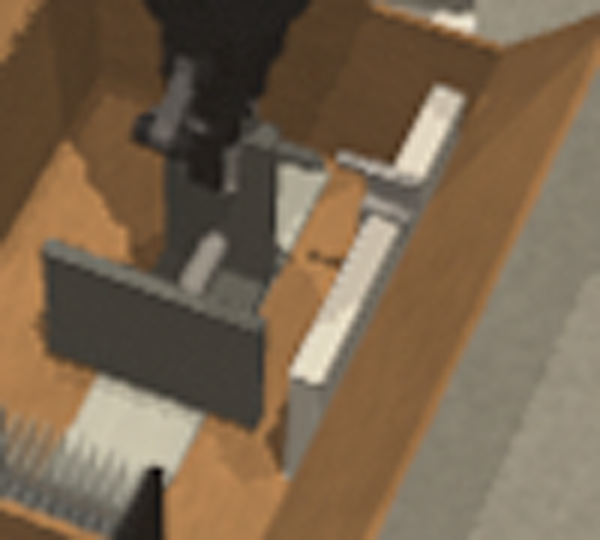

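The pointer tip is at crop (322, 165) and the tongue tip at (340, 155), so the pointer is about 6 to 7 mm short. I'll pull that much further.

Emit:
move_arm(
  series=[
    [[0,0,-3,0,0],[0,0,-6.5,0,0],[0,0,-6.5,0,0],[0,0,-6.5,0,0],[0,0,-6.5,0,0],[0,0,-6.5,0,0],[0,0,-6.5,0,0],[0,0,-6.5,0,0],[0,0,-6.5,0,0],[0,0,-6.5,0,0]],
  ],
)

```text
time_s: 8.42
eef_pos: [0.4991, -0.0636, 0.0841]
eef_rot: [0.004, 0.656, 0.755, 0.002]
wrist_force: [11.5, 2.7, -5.0]
opening: 0.127
grasp_force: 59.3
```

```bash
python3 st.py; python3 - <<'E'
from h import *
k,s=np.cos(.1396),np.sin(.1396)
n="scene"; A=[[],[]]
for i in range(4):
    p,d=camera(n)
    c=cloud(d,n); e=c[...,:2]-[.5672,-.0536]
    u=e[...,0]*k+e[...,1]*s; v=-e[...,0]*s+e[...,1]*k
    for j,(lo,hi) in enumerate(((.028,.046),(.052,.066))):
        m=(d>0)&(abs(u+.068)<.025)&(v>lo)&(v<hi)&(c[...,2]>.1)&(c[...,2]<.118)
        A[j]+=[np.median(u[m])*1e3]
print(A); cv2.imwrite("pics/scene4.png",cv2.resize(p[170:260,290:390],None,fx=6,fy=6,interpolation=cv2.INTER_CUBIC))
E
python3 fit.py
```

```text
t 8.4167 carton xyz mm [-68.9  -0.4  84.1] yaw err -0.0003149610799113578 f carton [11.8  1.1 -5. ] 0.12716171289716507 59.28848147392273
[[np.float64(-67.07755882788625), np.float64(-68.22897636547505), np.float64(-68.04704722680792), np.float64(-66.8328619022231)], [np.float64(-67.22397249606992), np.float64(-67.44060536765248), np.float64(-67.74676864436137), np.float64(-68.04743913629349)]]
top flap_left 0.84 1641
top flap_right 0.84 2052
scene flap_left 0.61 1347
scene flap_right 0.62 2138
x y yaw aL aR [ 0.5676 -0.0532  0.1395  2.2506  2.291 ] rms 0.42456229178031596
[-0.1313  0.1346]
[-0.1359  0.1342]
```

View pics/scene4.png

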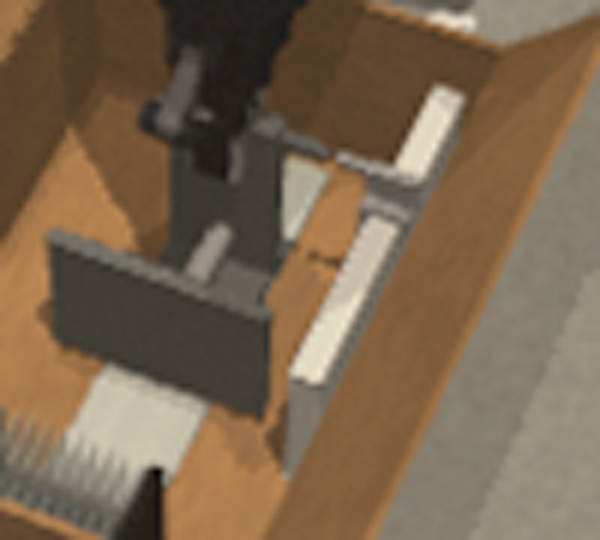

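The pointer tip at (330, 155) now lines up with the tongue tip at (338, 156). The depth medians agree within 1 mm, both flaps stand at about 2.27 rad, and the grip holds at 59 N. I'm handing in.

```bash
python3 -c "
from h import *
print(order.hand_in())"
```

```text
the job is handed in; nothing more can be done
None
```

I handed the job in: both flaps are folded out to about 2.25–2.29 rad, and the gripper is holding the retainer with its pointer within about 1 mm of the clip's tongue by camera depth. The verdict was not returned, and I did not measure the racks or bystanders again at the end.

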